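Close up a row of chocolates with a ratchet feeder

TASK

Set the cream-topped chocolate that stands alone on the open table, right of the big pile, upright in the lane of the row feeder, in the free space between the yellow pusher and the two dark chocolates. Then pump the orange hand lever, one full stroke for each tooth, until the yellow pusher's face stands at the red mark and the three chocolates form one closed row against the end stop; stop there, because one more stroke would crush them. Move the pusher only with the lever, and leave the ribbon spool, the empty cup and the marker where they are.

Things in the scene. Friction and masses are not known exactly. Their poses are not given: they have to be found in the camera images.
- feeder: Row feeder: aluminium bar 300 x 50 mm, fixed. Origin at table height on its centre line; +x runs along the lane from ratchet head to end stop, z up. The lane is the bar's flat top, 35 mm above the table, x = 10 to 189 mm. White side rails: inner faces at y = +-19 mm, tops 6 mm above the lane. Ratchet head: two blue cheeks, x = -98 to -2 mm, 40 mm wide, up to 118 mm high.
- red_mark (a point): Centre of the lane, at lane height, between the two red lines on the rails (feeder x = 88 mm). The pusher's face has to stop here; the row of three then has about 4 mm of play left in all.
- stop_face (a point): Centre of the lane, at lane height, at the face of the aluminium end stop (feeder x = 189 mm, 27 mm high).
- pusher: The pusher: a yellow plate 32 mm wide, 8 mm thick, top 58 mm above the table, on a toothed steel bar that runs back through the ratchet head and sticks out under the lever. It slides along feeder x only, with 3 N of friction, and stays where it is left. The robot must not touch it. Frame parallel to the feeder's.
- pusher_face (a point): Middle of the pusher's front face at lane height; 48 to 78 mm short of the red mark at the start. A full lever stroke takes it forward one tooth of 18 mm (the first stroke often less, as it may stand between teeth). Full strokes end with it at feeder x = 16, 34, 52, 70, 88 mm; 3 to 5 strokes bring it to the red mark. A spring pawl keeps it from coming back.
- lever (a joint): Hand lever angle, rad: 0 = up at rest, 0.40 = fully down on its stop. A spring returns it when let go (about 0.3 s). A stroke pressed less than 80 % may miss the next tooth; from rest, the first part of a stroke is lost motion.
- pad_top (a point): Middle of the top of the lever's orange ribbed pad (36 mm along feeder x, 40 mm along y), above the rear of the toothed bar at feeder x = -157 mm. At rest it is 128 mm above the table and slopes 0.2 rad; pressed straight down it travels 36 mm, to 92 mm above the table, moving under 3 mm sideways. Pressing takes 4 N at first, rising to about 8 N.
- cream_choc: The chocolate to load: brown pleated paper cup with a cream-coloured domed top, 38 x 40 x 27 mm, 13 g, standing alone on the open table right of the pile. Origin under it; its middle is cream_mid. Its solid core is a cylinder 33 mm in diameter and 20 mm high (the pleats around it do not resist).
- cream_mid (a point): On the cream-topped chocolate's axis, 10 mm above its underside; z is the chocolate's up axis. Grip it across here, 33 mm wide.
- dark_choc_a: Dark chocolate in a brown cup, standing in the lane nearest the end stop, 40 x 33 x 25 mm, solid core 32 mm in diameter and 19 mm high.
- dark_a_mid (a point): On that chocolate's axis, 10 mm above its underside.
- dark_choc_b: Second dark chocolate in the lane, on the pusher's side of the first, 41 x 34 x 23 mm, solid core 32 mm in diameter and 17 mm high.
- dark_b_mid (a point): On that chocolate's axis, 10 mm above its underside. At the start at least 60 mm of lane is free between its core and the pusher's face.
- ribbon_spool: Bystander: purple ribbon spool lying flat, 70 mm across, 16 mm high.
- empty_cup: Bystander: empty brown paper cup, 50 mm across, 26 mm high.
- marker: Bystander: red and white marker pen lying on the table, 135 mm long, 17 mm thick.

How it is judged:
On the way, in this order (a step that is already met when the one before it is completed fails the run):
1. the cream-topped chocolate stands upright in the lane, between the pusher and the dark chocolates, let go (x of cream_mid in the frame of feeder between 0.02 and 0.12 m and x of cream_mid in the frame of feeder below 0.185 m and y of cream_mid in the frame of feeder between -0.007 and 0.007 m and z of cream_mid in the frame of feeder between 0.04 and 0.05 m and angle between cream_mid's own z axis and vertical below 0.2 rad and contact force between the fingers and cream_choc below 0.1 N), for 0.2 s.
2. the pusher's face has come to the red mark (x of pusher_face in the frame of feeder between 0.081 and 0.095 m), for 0.2 s.
At the end, for the whole second after the job is handed in: The pusher's face stands within 7 mm of the red mark; all three chocolates stand upright (within 0.2 rad) on the lane floor between pusher and end stop, each within 7 mm of the lane's centre line, at rest and let go; the lever is back up (all of step 2 and x of cream_mid in the frame of feeder between 0.096 and 0.185 m and y of cream_mid in the frame of feeder between -0.007 and 0.007 m and z of cream_mid in the frame of feeder between 0.04 and 0.05 m and angle between each of cream_mid, dark_a_mid, dark_b_mid's own z axis and vertical below 0.2 rad and x of dark_a_mid in the frame of feeder between 0.096 and 0.185 m and y of dark_a_mid in the frame of feeder between -0.007 and 0.007 m and z of dark_a_mid in the frame of feeder between 0.04 and 0.05 m and x of dark_b_mid in the frame of feeder between 0.096 and 0.185 m and y of dark_b_mid in the frame of feeder between -0.007 and 0.007 m and z of dark_b_mid in the frame of feeder between 0.04 and 0.05 m and linear speed of each of cream_choc, dark_choc_a, dark_choc_b below 0.02 m/s and value of joint lever below 0.08 rad and contact force between the fingers and cream_choc below 0.1 N and contact force between the fingers and dark_choc_a below 0.1 N and contact force between the fingers and dark_choc_b below 0.1 N); the robot touches nothing.
It fails at once if the robot touches the pusher instead of using the lever (contact force between any of the fingers, the arm and pusher above 0.5 N).
It fails at once if the chocolates are crushed: the pusher presses on one with more than 8 N (contact force between pusher and cream_choc above 8 N or contact force between pusher and dark_choc_a above 8 N or contact force between pusher and dark_choc_b above 8 N).
It fails at once if the spool, the empty cup or the marker is moved by more than 20 mm (distance of any of ribbon_spool, empty_cup, marker from where it was at the start of the episode above 0.02 m).
It also fails if it takes over 64 s, if anything falls off the work surface, if the arm or the gripper's body presses on something with over 40 N, if the wrist force passes 120 N, or if a joint passes its speed limit or range.

ROBOT

A 6-joint arm with a two-finger parallel gripper is mounted at the origin on the work surface; the furniture and walls round the work are solid. World frame = base frame: x ahead of the robot, y to its left, z up, the work surface at z = 0. Lengths are in m, angles in rad, forces in N, time in s.
With the tool pointing down it reaches from about 0.275 to 0.85 m from the base axis. Payload 5.2 kg.
Tool frame: the origin (TCP) lies on the centre line of the jaws, within the pads' length; the fingertips stand 14 mm ahead of it and the grasp point (between the pads) lies 5 mm behind it (manip.tip_extent is the distance from the TCP to the fingertips, in m); z points along the fingers, y is the line along which they close (so a half turn about z gives the same grasp; the last joint's range is limited). The gripper opens to 85 mm and grips with 20 to 120 N. Pads are 22 mm wide; open, the fingers measure 114 mm over their backs; the gripper's body (76 mm by 85 mm) begins 54 mm behind the grasp point. The pads swing forward as they close: fully open they stand 13 mm farther back than shut.
Start: joints at [1.085, 0.259, 1.535, -0, 1.348, -0.203], TCP at [0.153, 0.528, 0.245] pointing down, gripper open.
Joint ranges: [-3.14, 3.14], [-0.91, 2.08], [0.19, 2.58], [-1.22, 4.36], [0.22, 2.71], [-3.12, 3.12]. Speed limits (rad/s): [2.57, 2.57, 3.14, 3.14, 3.14, 3.14].

INTERFACE

Orientations are given as a 3x3 rotation matrix whose columns are the frame's x, y, z axes.
In Python, from rig import manip, planner, viewer, nets, read_time, read_joint_positions, read_qvel, read_joint_torque, read_tool_pos, read_orientation, read_contact_force, read_wrist_torque, read_opening, read_grasp_force gives the robot as it stands. Calls block until the motion is done:
- manip.reach(position, orientation): joint-space move of the TCP to a pose.
- manip.movel(position, frame=None, speed=0.15): straight line of the TCP; frame=None keeps the orientation; speed is the mean speed in m/s.
- manip.move_joints(angles): joint-space move.
- manip.gripper_open() and manip.close(force=None): open the fingers fully, or close them until they stop; force is the grip in N (None keeps the last).
- manip.wait(seconds).
- planner.inverse_kinematics(position, orientation): joint angles nearest the present ones, or None.
- viewer.capture(name): name is "scene" or "top"; returns a dict with "color" (480x640x3 uint8, blue, green, red), "mtx" (3x3 intrinsics, pixels), "eye" and "orientation" of the camera in the world. Camera axes: x right, y down, z forward; pixel columns grow to the right and rows downward; lengths in m; the calibration is good to about 2 mm. A picture is of the moment at which its call begins. There is no depth.
A pose or a line that the arm cannot do raises manip.MotionError and nothing moves.
- manip.sign_off(): hands the job in; it is judged then, once.
Trained networks look in a picture, given as the dict that the camera call returned (one of the last four; its "shot" number tells which), for a name from the list of things; names that differ only in an ending like _2 or _b are one class to them, and where a whole thing is asked for, a point or a joint stands for the part that bears it (a point fixed in the world has none). Each returns a list of dicts, best first, with "p" (0 to 1); they miss things now and then, are a little off and sometimes report something else, mostly with a low value. They report only what shows in the picture. A call takes as long as a camera call.
- nets.boxes_of(picture, thing): "xy" ([column, row] in pixels, amid what is visible of it).
- nets.trace(picture, thing): "pixels" (480x640 bool, what is visible of it) and "xy" ([column, row] in pixels, amid what is visible of it).
- nets.landmark_of(picture, thing): "xy" ([column, row] in pixels: a listed point, or the origin of a listed thing).
Readings, each from a call of its own:
- read_time(): time.
- read_joint_positions(): joint angles.
- read_qvel(): joint speeds.
- read_joint_torque(): joint torques, N m.
- read_tool_pos(): TCP position.
- read_orientation(): TCP orientation.
- read_contact_force(): force on the tool from outside, world axes, zero at the start.
- read_wrist_torque(): the same for the moment, N m.
- read_opening(): finger opening in m.
- read_grasp_force(): force on a finger pad.
Only numpy, scipy, OpenCV 4.12 (cv2) and the standard library are available. Lean on these libraries where they do the work, as an engineer would, in place of code of your own. Each camera call takes 0.05 s, during which the arm holds its last target. There are 200 camera calls.

## Working session

There is one attempt and no reset: what is moved stays moved. The work goes in short steps, each a Python script; the robot and the scene stay as the last script left them, time stands still between calls to the robot, and variables do not carry over. Pictures are saved under pics/ and viewed, at most 10 in all, crops included, and the job is handed in when it is done.

```bash
mkdir -p pics; ls
cat > h.py <<'E'
import numpy as np, cv2
from rig import *
def ray(p,xy):
    K=np.array(p["mtx"]);R=np.array(p["orientation"])
    d=R@np.linalg.inv(K)@np.array([xy[0],xy[1],1.]);return np.array(p["eye"]),d/np.linalg.norm(d)
def at_z(p,xy,z):
    e,d=ray(p,xy);return e+d*(z-e[2])/d[2]
def tri(obs):
    A=np.zeros((3,3));b=np.zeros(3)
    for p,xy in obs:
        e,d=ray(p,xy);M=np.eye(3)-np.outer(d,d);A+=M;b+=M@e
    x=np.linalg.solve(A,b)
    return x,[float(np.linalg.norm((np.eye(3)-np.outer(ray(p,q)[1],ray(p,q)[1]))@(x-p["eye"]))) for p,q in obs]
def proj(p,X):
    c=np.array(p["orientation"]).T@(np.array(X)-p["eye"]);u=np.array(p["mtx"])@c;return u[:2]/u[2]
E
python3 - <<'E'
from h import *
P={n:viewer.capture(n) for n in("scene","top")}
for n,p in P.items():
    cv2.imwrite(f"pics/{n}0.png",p["color"]);print(n,np.round(p["eye"],3))
for t in ["feeder","red_mark","stop_face","pusher_face","pad_top","cream_mid","dark_a_mid","dark_b_mid","ribbon_spool","empty_cup","marker","cream_choc"]:
    o=[]
    for n,p in P.items():
        r=nets.landmark_of(p,t)
        print(t,n,[(np.round(a["xy"],1).tolist(),round(a["p"],2)) for a in r[:3]])
        if r:o.append((p,r[0]["xy"]))
    if len(o)==2:
        x,e=tri(o);print("   ",np.round(x,4),np.round(e,4))
print(read_time())
E
```

```text
pics
scene [-0.243 -0.5    0.915]
top [ 0.326 -0.011  1.759]
feeder scene [([355.9, 257.9], 0.81)]
feeder top [([325.6, 202.4], 0.78), ([433.8, 308.8], 0.74)]
    [ 0.5958 -0.02   -0.0017] [0.007 0.007]
red_mark scene [([328.1, 234.8], 0.83)]
red_mark top [([297.8, 195.8], 0.78)]
    [0.6071 0.0657 0.0274] [0.0013 0.0013]
stop_face scene [([297.2, 221.5], 0.98)]
stop_face top [([261.7, 194.5], 0.88)]
    [0.6123 0.1707 0.0206] [0.0027 0.0027]
pusher_face scene [([350.3, 242.8], 0.63)]
pusher_face top [([322.1, 199.6], 0.46), ([269.3, 197.1], 0.39)]
    [ 0.5948 -0.0067  0.0444] [0.0032 0.0032]
pad_top scene [([412.3, 248.6], 0.7)]
pad_top top [([385.1, 199.6], 0.68)]
    [ 0.5823 -0.178   0.1214] [0.0007 0.0007]
cream_mid scene [([439.1, 336.6], 0.58)]
cream_mid top [([421.1, 242.2], 0.56)]
    [ 0.4789 -0.3013  0.0031] [0.0076 0.0076]
dark_a_mid scene [([301.7, 225.4], 0.65)]
dark_a_mid top [([266.2, 197.8], 0.49)]
    [0.605  0.1549 0.0191] [0.0061 0.0061]
dark_b_mid scene [([316.4, 224.7], 0.64)]
dark_b_mid top [([284.0, 191.7], 0.7)]
    [0.6164 0.1068 0.0363] [0.0003 0.0003]
ribbon_spool scene [([411.4, 407.5], 0.83)]
ribbon_spool top [([328.6, 202.7], 0.74)]
    [ 0.7499 -0.1079 -0.8278] [0.0862 0.0862]
empty_cup scene [([470.9, 314.6], 0.84)]
empty_cup top [([322.7, 200.2], 0.54), ([434.4, 203.0], 0.52)]
    [ 0.6541 -0.1623 -0.1235] [0.1612 0.1612]
marker scene [([244.9, 201.7], 0.72)]
marker top [([199.0, 188.0], 0.62)]
    [ 0.6305  0.3655 -0.0052] [0.004 0.004]
cream_choc scene [([430.7, 336.8], 0.46)]
cream_choc top [([281.2, 200.1], 0.6), ([418.5, 242.9], 0.47), ([420.7, 241.8], 0.37)]
    [ 0.6905 -0.0383 -0.3239] [0.1839 0.1839]
1.3
```

Run:
```python
import cv2,numpy as np
s=cv2.imread("pics/scene0.png");t=cv2.imread("pics/top0.png")
cv2.imwrite("pics/s1.png",cv2.resize(s[180:440,200:520],(738,600),interpolation=2))
cv2.imwrite("pics/t1.png",cv2.resize(t[150:340,200:453],(799,600),interpolation=2))
```

```text
(no output)
```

View pics/s1.png

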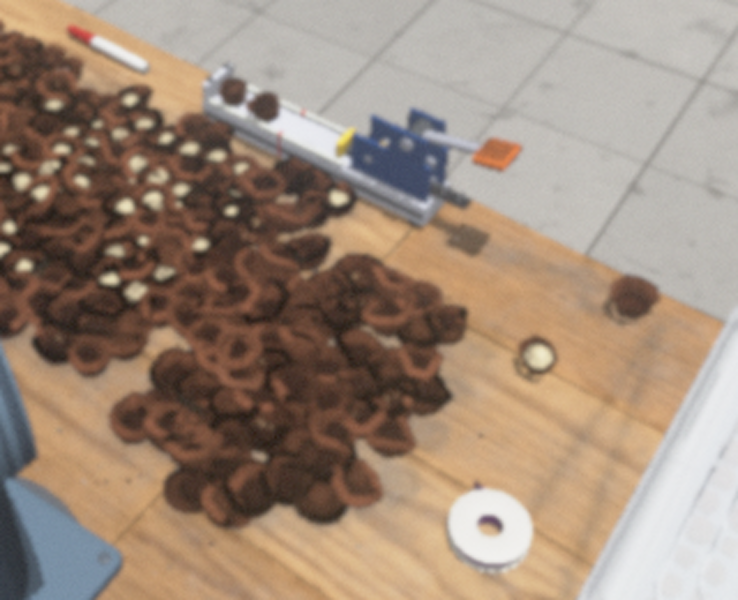

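View pics/t1.png

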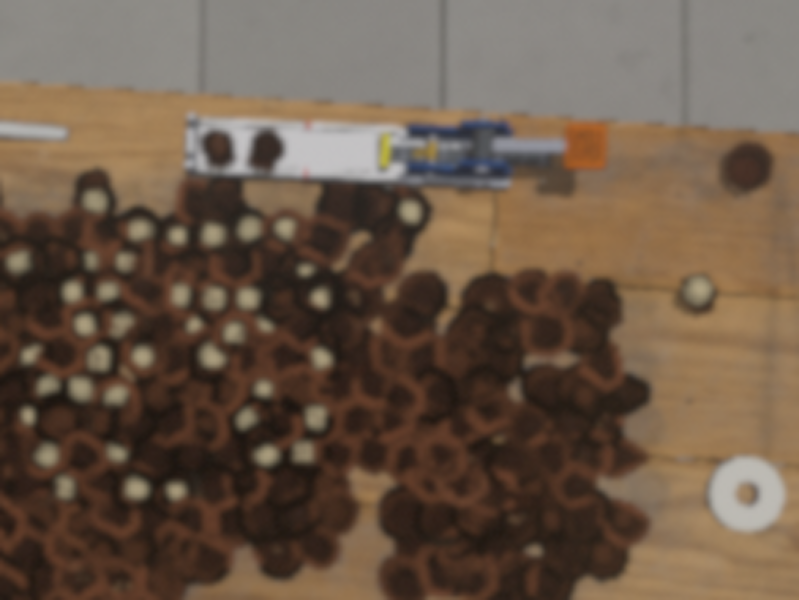

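```bash
cat >> h.py <<'E'
import json
from scipy.optimize import least_squares
def blob(p,kind,win):
    x0,y0,x1,y1=win;im=p["color"][y0:y1,x0:x1];hsv=cv2.cvtColor(im,cv2.COLOR_BGR2HSV).astype(int)
    H,S,V=hsv[...,0],hsv[...,1],hsv[...,2]
    m={"cream":(V>130)&(S>40)&(S<130)&(H<40)&(H>15),"red":((H<8)|(H>172))&(S>60)&(V>110),
       "orange":(H>3)&(H<16)&(S>150)&(V>120),"yellow":(H>20)&(H<35)&(S>120)&(V>100)}[kind]
    n,l,st,c=cv2.connectedComponentsWithStats(m.astype(np.uint8))
    return [(np.round(c[i]+[x0,y0],2).tolist(),int(st[i,4])) for i in range(1,n) if st[i,4]>=3]
def fpt(q,x,y,z):
    c,s=np.cos(q[2]),np.sin(q[2]);return np.array([q[0]+c*x-s*y,q[1]+s*x+c*y,z])
E
python3 - <<'E'
from h import *
print("tip",manip.tip_extent,read_opening())
P={n:viewer.capture(n) for n in("scene","top")}
W={"scene":{"red":(310,220,340,255),"orange":(395,232,435,258),"yellow":(340,230,360,252)},
   "top":{"red":(285,180,310,212),"orange":(375,185,400,210),"yellow":(316,186,330,208)}}
for n,p in P.items():
    for k,w in W[n].items(): print(n,k,blob(p,k,w))
    for t,c in(("cream_choc",0),("pusher",0),("feeder",0)):
        for r in nets.trace(p,t)[:3]:
            print(n,t,round(r["p"],2),np.round(r["xy"],1),r["pixels"].sum(),[ (a.min(),a.max()) for a in np.nonzero(r["pixels"])[::-1]])
t=cv2.resize(P["top"]["color"][178:222,252:402],(800,235),interpolation=cv2.INTER_CUBIC)
s=cv2.resize(P["scene"]["color"][205:280,280:440],(768,360),interpolation=cv2.INTER_CUBIC)
c=np.zeros((600,800,3),np.uint8);c[:235]=t;c[238:598,:768]=s
cv2.imwrite("pics/c2.png",c)
O=[("stop_face",189,0,.035),("red_mark",88,0,.035),("pad_top",-157,0,.128)]
obs=[(P[n],nets.landmark_of(P[n],t)[0]["xy"],X) for t,*X in O for n in P]
f=lambda q:np.concatenate([proj(p,fpt(q,X[0]/1e3,0,X[2]))-xy for p,xy,X in obs])
r=least_squares(f,[.6,-.02,1.48]);print(r.x,np.round(r.fun,2))
E
```

```text
tip 0.014 0.08537373270465849
scene red []
scene orange [([415.14, 248.03], 69)]
scene yellow [([348.87, 241.35], 23)]
scene cream_choc 0.71 [433.6 334.2] 261 [(np.int64(424), np.int64(442)), (np.int64(325), np.int64(342))]
scene pusher 0.69 [317.1 224.5] 163 [(np.int64(307), np.int64(321)), (np.int64(220), np.int64(232))]
scene feeder 0.74 [368.7 245.6] 3113 [(np.int64(288), np.int64(426)), (np.int64(208), np.int64(277))]
top red []
top orange [([385.09, 195.64], 176)]
top yellow [([321.53, 197.24], 17)]
top cream_choc 0.53 [416.7 241.9] 110 [(np.int64(415), np.int64(425)), (np.int64(237), np.int64(248))]
top pusher 0.56 [339.2 199. ] 183 [(np.int64(320), np.int64(373)), (np.int64(192), np.int64(203))]
top feeder 0.56 [326.7 199.8] 2087 [(np.int64(258), np.int64(391)), (np.int64(186), np.int64(209))]
top feeder 0.28 [193.1 188.5] 268 [(np.int64(175), np.int64(220)), (np.int64(185), np.int64(195))]
[ 0.59517793 -0.02211538  1.5174496 ] [-0.13  0.36  1.99 -1.17 -0.08  2.05  0.13  0.17 -0.04 -1.94 -1.82  0.78]
```

View pics/c2.png

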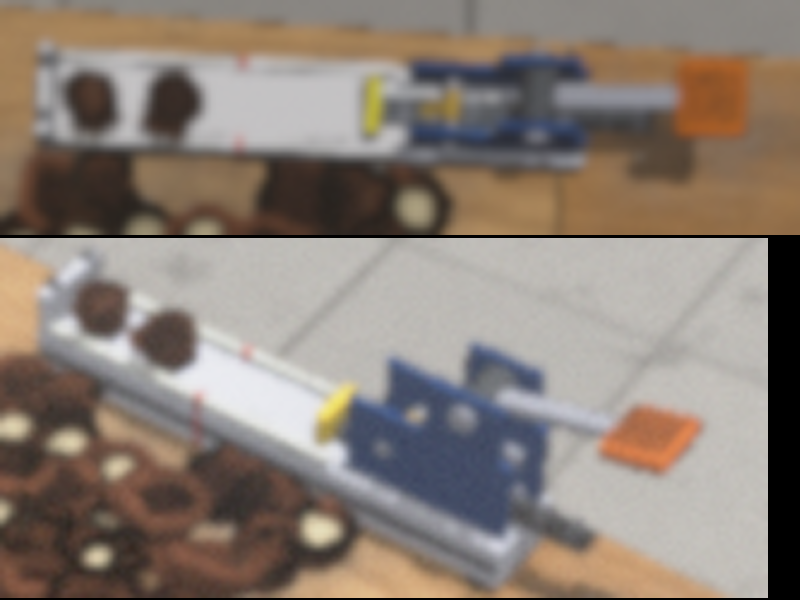

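Run:
```python
from h import *
P={n:viewer.capture(n) for n in("scene","top")}
T,S=P["top"],P["scene"]
obs=[(T,(297.5,189.8),(88,-22,41),1),(T,(297.0,205.2),(88,22,41),1),(S,(331.7,228.7),(88,-22,41),1),(S,(321,237.7),(88,22,41),1),
(T,(385.3,196.0),(-157,0,127),1),(S,(415.5,246.5),(-157,0,127),1),
(T,(261.7,194.5),(189,0,35),.6),(S,(297.2,221.5),(189,0,35),.6)]
f=lambda q:np.concatenate([w*(proj(p,fpt(q,X[0]/1e3,X[1]/1e3,X[2]/1e3))-xy) for p,xy,X,w in obs])
for sel in ("both","T","S"):
    o2=[o for o in obs if sel=="both" or (o[0] is T)==(sel=="T")]
    g=lambda q:np.concatenate([w*(proj(p,fpt(q,X[0]/1e3,X[1]/1e3,X[2]/1e3))-xy) for p,xy,X,w in o2])
    r=least_squares(g,[.6,-.02,1.48]);print(sel,np.round(r.x,4),np.round(r.fun,2).tolist())
    if sel=="both":q=r.x
# pusher: x of yellow, top z 58, mid z ~50
for p,xy in((T,(321.7,197.5)),(S,(348.9,241.3))):
    h=least_squares(lambda v:proj(p,fpt(q,v[0],v[1],.052))-xy,[.02,0]).x;print("pusher centre",h)
for p,xy in((T,(284.3,197.1)),(S,(314.6,225.8)),(T,(269,197))):
    print("dark",least_squares(lambda v:proj(p,fpt(q,v[0],v[1],.05))-xy,[.1,0]).x)
for p,xy in((T,(420.5,242.5)),(S,(433.3,334.2))):print("cream",at_z(p,xy,.018))
print(tri([(T,(420.5,242.5)),(S,(433.3,334.2))]))
for p,w in((T,(410,230,432,254)),(S,(420,320,446,346))):print(blob(p,"cream",w))
json.dump(q.tolist(),open("q.json","w"))
```

```text
both [ 0.596  -0.0229  1.5303] [1.08, 0.02, 0.81, -0.31, -0.51, -0.64, 0.1, -0.57, 0.87, 0.51, -1.05, -1.27, 1.09, 0.94, -1.0, -1.04]
T [ 0.5967 -0.02    1.5318] [0.08, -0.18, -0.18, -0.5, -0.18, 0.16, 0.49, 0.86]
S [ 0.5938 -0.026   1.5286] [0.08, 0.22, 0.65, 0.31, -0.29, -0.14, -0.68, -0.57]
pusher centre [ 0.02006771 -0.00096621]
pusher centre [0.01512253 0.00421685]
dark [0.12748506 0.0025563 ]
dark [0.12176936 0.00437888]
dark [0.17145798 0.00431355]
cream [ 0.47312367 -0.29034329  0.018     ]
cream [ 0.47056603 -0.29777247  0.018     ]
(array([ 0.47503468, -0.29389722,  0.01037566]), [0.0026106454227329315, 0.002610645422732952])
[([421.46, 246.32], 230), ([412.75, 236.75], 4)]
[([430.96, 337.84], 258)]
```

```bash
cat >> h.py <<'E'
q=np.array(json.load(open("q.json")))
def Rt(yaw,sgn):
    y=sgn*np.array([-np.sin(yaw),np.cos(yaw),0]);z=np.array([0,0,-1.]);return np.c_[np.cross(y,z),y,z]
def bestR(pos):
    j0=read_joint_positions();c=[]
    for s in(1,-1):
        k=planner.inverse_kinematics(pos,Rt(q[2],s))
        if k is not None:c.append((np.abs(np.array(k)-j0).max(),s,np.round(k,2)))
    c.sort(key=lambda a:a[0]);print(c);return Rt(q[2],c[0][1])
E
python3 - <<'E'
from h import *
p=np.array([.4718,-.294,.2]);R=bestR(p)
manip.reach(p,R)
manip.movel([p[0],p[1],.021],speed=.12)
manip.close(20)
print(read_opening(),read_grasp_force(),read_tool_pos(),read_time(),read_contact_force())
manip.movel([p[0],p[1],.15])
print(read_opening(),read_grasp_force(),read_time(),read_contact_force())
# hover above lane
h=fpt(q,.068,0,.15);manip.movel(h,R,speed=.2)
P={n:viewer.capture(n) for n in("scene","top")}
for n,pp in P.items():
    cv2.imwrite(f"pics/h{n}.png",pp["color"]);print(n,np.round(proj(pp,read_tool_pos()),1))
u,v=proj(P["scene"],h).astype(int)
cv2.imwrite("pics/hs.png",cv2.resize(P["scene"]["color"][v-40:v+50,u-50:u+70],(800,600),interpolation=2))
print((u,v),read_opening(),read_time())
E
```

```text
[(np.float64(1.8430860181680826), -1, array([-0.76,  0.3 ,  1.59, -0.  ,  1.25, -0.72])), (np.float64(2.6269438586233598), 1, array([-0.76,  0.3 ,  1.59, -0.  ,  1.25,  2.42]))]
0.03264061194656105 19.818682372570038 [ 0.47193998 -0.29409439  0.02135435] 7.3583 [-0.26216456  0.72455135  3.22570209]
0.03269448020275044 19.888388514518738 8.3667 [0.02614451 0.40547418 0.21699687]
scene [333.  201.5]
top [304.2 191.4]
(np.int64(332), np.int64(201)) 0.032517228042470786 10.425
```

View pics/hs.png

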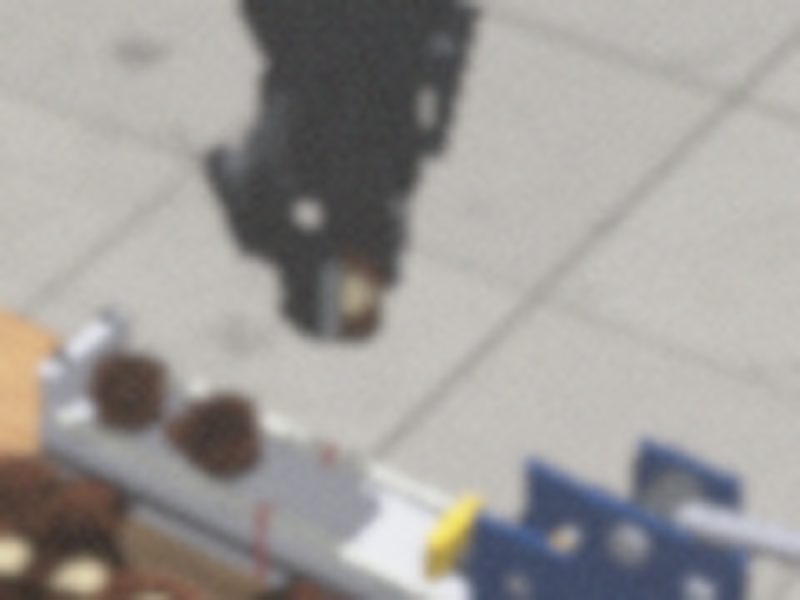

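Run:
```python
from h import *
h=fpt(q,.068,0,.067);manip.movel(h,speed=.12)
P={n:viewer.capture(n) for n in("scene","top")}
T=P["top"]["color"][182:220,255:335];S=P["scene"]["color"][195:255,285:370]
c=np.zeros((600,800,3),np.uint8);c[:228,:480]=cv2.resize(T,(480,228),interpolation=2);c[232:592,:510]=cv2.resize(S,(510,360),interpolation=2)
cv2.imwrite("pics/low.png",c)
t=read_tool_pos()
for dz in(.0,-.012,):print([np.round(proj(p,t+[0,0,dz]),1).tolist() for p in P.values()])
print(t,read_contact_force(),read_time())
```

```text
[[332.8, 227.2], [304.8, 195.9]]
[[332.8, 230.9], [305.0, 196.5]]
[0.59959921 0.04495408 0.06810178] [-0.79763775  0.56714584 -0.64054296] 11.3667
```

View pics/low.png

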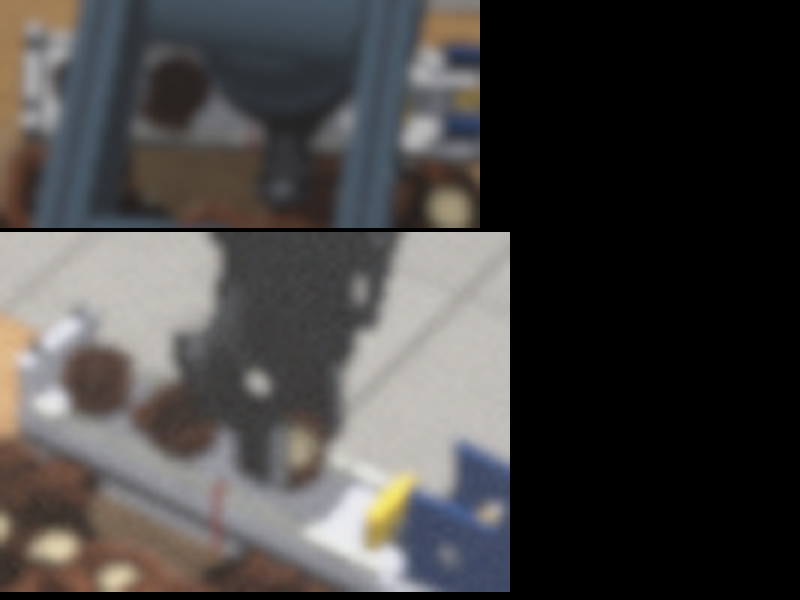

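Run:
```python
from h import *
p=viewer.capture("scene");t=read_tool_pos();R=np.array(read_orientation())
A=lambda X:((proj(p,X)-[285,195])*6+[0,232]).round().astype(int).tolist()
for nm,o in [("innerR",(-.011,1,.014)),("innerL",(.011,1,.014)),("innerR2",(-.011,1,.010)),("cream top",(0,0,-.006))]:
    for s in(1,-1):
        v=t+R@np.array([o[0],s*.0165*o[1],o[2]]);print(nm,s,A(v))
print("choc bottom axis",A(t-[0,0,.021]))
# gripper finger silhouette lines help: rail near-inner edge & far-inner edge under the choc, T/S/both poses
for nm,Q in(("both",q),("T",[.5967,-.02,1.5318]),("S",[.5938,-.026,1.5286])):
    print(nm,[A(fpt(Q,x,y,.041)) for x in(.03,.068,.088) for y in(.019,-.019)],A(fpt(Q,.189,-.025,.062)),A(fpt(Q,.189,.025,.062)))
c=np.zeros((600,800,3),np.uint8)
c[:]=cv2.resize(p["color"][212:257,310:370],(800,600),interpolation=cv2.INTER_CUBIC)
cv2.imwrite("pics/low2.png",c)
```

```text
innerR 1 [330, 440]
innerR -1 [285, 482]
innerL 1 [288, 421]
innerL -1 [242, 462]
innerR2 1 [330, 433]
innerR2 -1 [285, 475]
cream top 1 [287, 415]
cream top -1 [287, 415]
choc bottom axis [286, 463]
both [[333, 535], [384, 486], [259, 499], [311, 452], [221, 481], [273, 434]] [96, 304] [25, 362]
T [[328, 531], [379, 483], [254, 496], [306, 448], [216, 478], [268, 431]] [91, 301] [20, 359]
S [[336, 540], [388, 491], [262, 505], [314, 457], [224, 486], [277, 439]] [99, 309] [28, 367]
```

View pics/low2.png

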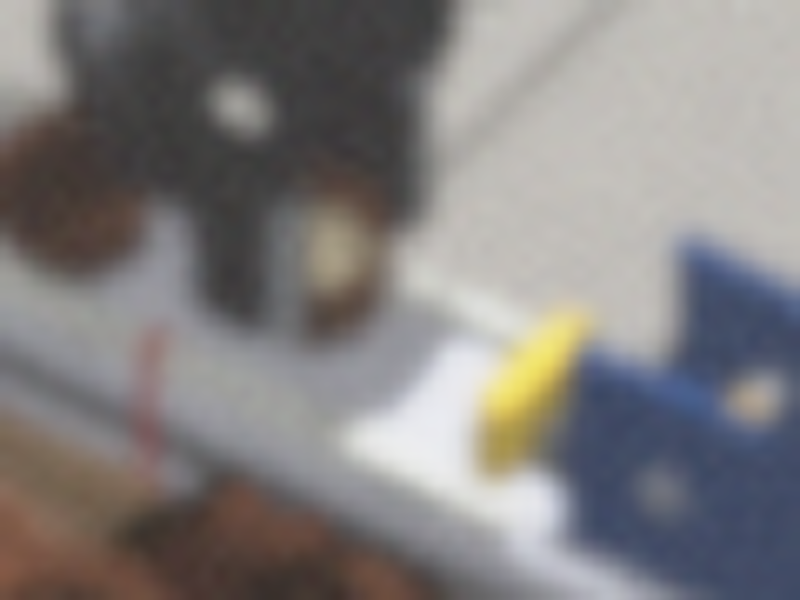

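Run:
```python
from h import *
qS=np.array([.5938,-.026,1.5286]);qm=(q+qS)/2;json.dump(qm.tolist(),open("q.json","w"))
print("S in both:",(fpt(qS,.068,0,0)-fpt(q,.068,0,0))*1e3)
def low(y):
    manip.movel(fpt(qm,.068,y,.067),speed=.05);manip.wait(.15);f0=read_contact_force()
    for z in np.arange(.064,.0564,-.0015):
        manip.movel(fpt(qm,.068,y,z),speed=.03);manip.wait(.05);d=np.array(read_contact_force())-f0
        print(round(z,4),np.round(d,2),round(read_tool_pos()[2],4))
        if d[2]>2.5 : return False
    return True
for y in(0,.002,-.002):
    if low(y):print("in",y);break
print(read_opening(),read_time())
```

```text
S in both: [-2.09730746 -3.09190741  0.        ]
0.064 [ 1.23 -0.37 -0.  ] 0.0638
0.0625 [ 1.46 -0.26 -0.17] 0.0624
0.061 [-1.04  0.47  5.01] 0.0618
0.064 [-0.17 -0.71  0.48] 0.0636
0.0625 [-0.33 -1.48 -0.29] 0.0625
0.061 [-2.54 -1.75  8.71] 0.0621
0.064 [-0.33 -0.5  -0.14] 0.0636
0.0625 [-0.23 -1.33 -0.79] 0.0625
0.061 [ 0.18 -1.42 -0.1 ] 0.0609
0.0595 [-0.27  0.03 -0.39] 0.0594
0.058 [-0.82 -0.41 -0.92] 0.0579
0.0565 [-0.19  0.81  0.63] 0.0564
in -0.002
0.03229757263511059 16.2833
```

Run:
```python
from h import *
manip.movel(fpt(q,.068,-.002,.0562),speed=.03);print(read_contact_force())
q[:2]=fpt(q,0,-.002,0)[:2];json.dump(q.tolist(),open("q.json","w"))
manip.gripper_open()
t=read_tool_pos();manip.movel(t+np.array([0,0,.14]),speed=.15)
# go above pad, closed
R=np.array(read_orientation())
manip.movel(fpt(q,-.157,0,.21),R,speed=.2);manip.close(20)
P={n:viewer.capture(n) for n in("scene","top")}
c=np.zeros((600,800,3),np.uint8)
c[:235]=cv2.resize(P["top"]["color"][178:222,252:402],(800,235),interpolation=2)
c[238:598,:768]=cv2.resize(P["scene"]["color"][205:280,280:440],(768,360),interpolation=2)
cv2.imwrite("pics/placed.png",c)
print(read_tool_pos(),read_contact_force(),read_opening(),read_time())
for n,p in P.items():
    for t in("pad_top","cream_mid","pusher_face"):
        print(n,t,[(np.round(a["xy"],1).tolist(),round(a["p"],2)) for a in nets.landmark_of(p,t)[:2]])
    print([np.round(proj(p,fpt(q,a,0,b)),1).tolist() for a,b in((-.157,.128),(.068,.045),(.02,.035))])
```

```text
[-0.45225323 -0.11328105  2.48281627]
[ 0.59038606 -0.18145478  0.20995931] [0.12183929 0.44158556 0.21482674] 4.458192248885882e-05 20.325
scene pad_top [([416.7, 245.8], 0.79)]
scene cream_mid [([315.3, 230.6], 0.7), ([335.5, 235.7], 0.47)]
scene pusher_face [([352.7, 241.8], 0.56)]
[[415.3, 245.0], [333.3, 234.4], [348.8, 244.7]]
top pad_top [([283.0, 196.0], 0.53), ([384.7, 198.4], 0.45)]
top cream_mid [([305.1, 195.7], 0.7), ([322.4, 196.3], 0.64)]
top pusher_face [([321.6, 198.6], 0.62)]
[[386.8, 196.2], [305.6, 197.1], [322.3, 198.5]]
```

View pics/placed.png

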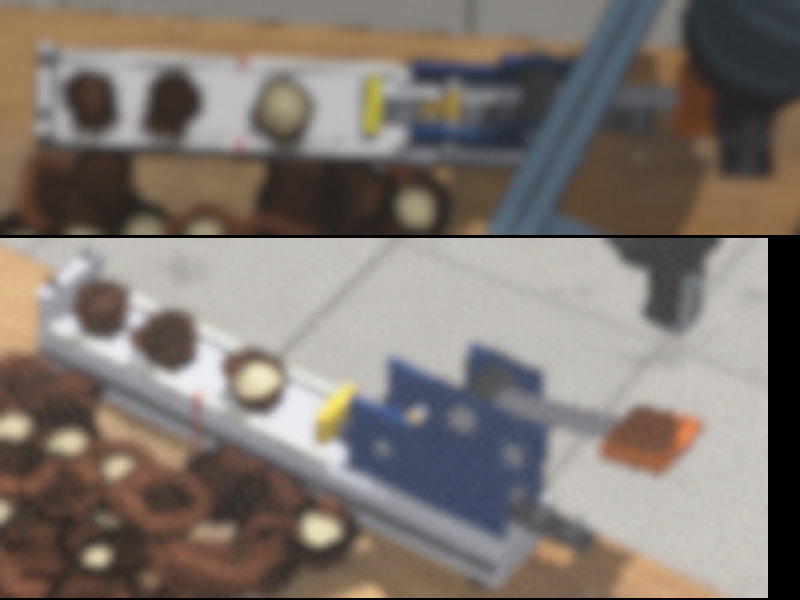

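```bash
cat >> h.py <<'E'
def stroke(verbose=True):
    xy=fpt(q,-.157,0,0)
    manip.movel([xy[0],xy[1],.15],speed=.15);f0=read_contact_force();log=[]
    manip.movel([xy[0],xy[1],.110],speed=.06)
    log.append((.110,round(read_contact_force()[2]-f0[2],1)))
    for z in np.arange(.1085,.1009,-.0015):
        manip.movel([xy[0],xy[1],z],speed=.03);f=read_contact_force()[2]-f0[2];log.append((round(z,4),round(f,1)))
        if f>16:break
    manip.wait(.15)
    manip.movel([xy[0],xy[1],.15],speed=.1);manip.wait(.4)
    print(log)
def pusher():
    for n,w in(("scene",(300,210,362,255)),("top",(280,184,330,210))):
        p=viewer.capture(n);b=[a for a in blob(p,"yellow",w)]
        m=max(b,key=lambda a:a[1])if b else None
        if m:print(n,m,"plate centre x",least_squares(lambda v:proj(p,fpt(q,v[0],v[1],.052))-m[0],[.02,0]).x.round(4))
        c=nets.landmark_of(p,"pusher_face")[:1]
        if c:print("  face net",np.round(least_squares(lambda v:proj(p,fpt(q,v[0],v[1],.035))-c[0]["xy"],[.02,0]).x,4),round(c[0]["p"],2))
    return p
E
python3 - <<'E'
from h import *
pusher();stroke();pusher();print(read_time(),read_contact_force())
E
```

```text
scene ([348.96, 241.33], 24) plate centre x [0.0165 0.0052]
  face net [ 0.0214 -0.007 ] 0.45
top ([321.53, 197.24], 17) plate centre x [ 0.0222 -0.0007]
  face net [0.0263 0.0004] 0.6
[(0.11, np.float64(5.4)), (np.float64(0.1085), np.float64(6.6)), (np.float64(0.107), np.float64(7.6)), (np.float64(0.1055), np.float64(7.6)), (np.float64(0.104), np.float64(11.7)), (np.float64(0.1025), np.float64(18.0))]
scene ([345.37, 238.8], 30) plate centre x [0.0291 0.0026]
  face net [ 0.0381 -0.0185] 0.75
top ([317.31, 197.15], 13) plate centre x [ 0.0343 -0.0004]
  face net [0.0407 0.0026] 0.64
24.8167 [ 0.09417215  0.15846975 -1.06518584]
```

Run:
```python
from h import *
stroke();pusher();stroke();pusher();print(read_time())
```

```text
[(0.11, np.float64(7.8)), (np.float64(0.1085), np.float64(7.7)), (np.float64(0.107), np.float64(7.8)), (np.float64(0.1055), np.float64(9.3)), (np.float64(0.104), np.float64(16.1))]
scene ([338.62, 236.1], 39) plate centre x [0.0487 0.0041]
  face net [ 0.0465 -0.002 ] 0.6
top ([310.44, 197.28], 25) plate centre x [0.0539 0.0009]
  face net [0.0507 0.001 ] 0.54
[(0.11, np.float64(6.8)), (np.float64(0.1085), np.float64(8.8)), (np.float64(0.107), np.float64(8.3)), (np.float64(0.1055), np.float64(9.7)), (np.float64(0.104), np.float64(16.6))]
scene ([332.79, 233.69], 39) plate centre x [0.0659 0.0051]
  face net [ 0.0711 -0.0076] 0.69
top ([304.17, 196.83], 23) plate centre x [0.072  0.0005]
  face net [0.0755 0.0028] 0.7
31.6667
```

Run:
```python
from h import *
stroke();x=fpt(q,-.157,0,0);manip.movel([x[0]-.06,x[1]-.06,.25]);pusher()
P={n:viewer.capture(n) for n in("scene","top")}
c=np.zeros((600,800,3),np.uint8)
c[:235]=cv2.resize(P["top"]["color"][178:222,252:402],(800,235),interpolation=2)
c[238:598,:768]=cv2.resize(P["scene"]["color"][205:280,280:440],(768,360),interpolation=2)
cv2.imwrite("pics/end.png",c);print(read_time())
```

```text
[(0.11, np.float64(8.0)), (np.float64(0.1085), np.float64(7.7)), (np.float64(0.107), np.float64(7.9)), (np.float64(0.1055), np.float64(9.4)), (np.float64(0.104), np.float64(16.5))]
scene ([326.79, 230.95], 39) plate centre x [0.0845 0.0054]
  face net [ 0.0904 -0.0111] 0.75
top ([298.0, 196.57], 21) plate centre x [0.0897 0.0005]
  face net [ 0.082  -0.0045] 0.54
36.2167
```

View pics/end.png

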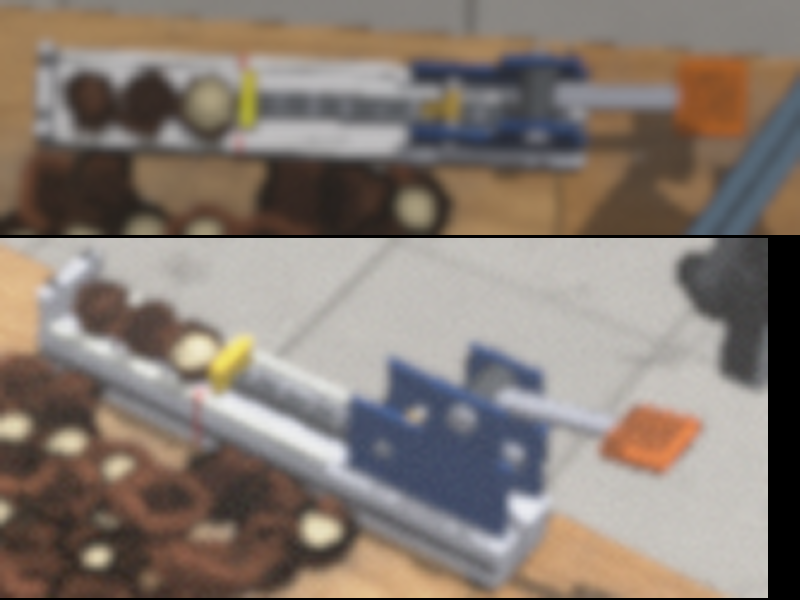

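The pusher stands at the red lines (crop about 245,100), with the three chocolates upright in a closed row. The lever is up and the arm is clear, so I'm handing it in.

```bash
python3 -c "
from rig import manip
print(manip.sign_off())"
```

```text
the job is handed in; nothing more can be done
None
```

The cream-topped chocolate is in the lane, and four full lever strokes brought the pusher's face to the red mark. In the last pictures the three chocolates stand upright in a closed row with the lever back up. I handed the job in about 36 s into the 64 s limit; sign-off returned no verdict.

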